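# Check a plate-lift spring against the gauge pointer

### The job

Before the buffet's plate dispenser goes back together, check its lift spring: take the tallest of the three springs and stand it fully on the round plate of the spring tester. Press it straight down until the top of its cap is level with the pointer on the gauge post, hold it there for about a second without squashing it well past the pointer, then let it come back up and leave it standing on the plate. Leave the pointer as it is set.

Things in the scene. Friction and masses are not known exactly. Their poses are not given: they have to be found in the camera images.
- spring: tallest of the three upright loose steel coil springs: 118 mm tall, 44 mm in diameter, 0.2 kg; foot disc 8 mm thick, coils 40 mm wide, flat cap disc on top 44 mm wide and 14 mm thick, by which it can be gripped and lifted without stretching. Origin: centre of the foot's underside, z up. The other springs are 72 mm tall (44 mm wide) and 80 mm tall (60 mm wide)
- spring_top (a point): centre of the flat upper face of the tall spring's cap, 118 mm above the spring's origin when unloaded. Pressed, the cap moves straight down, by up to 72 mm: it starts to give at 3 N, takes a further 0.25 N per mm (13 N at 40 mm) and comes back up by itself
- plate (a point): centre of the upper face of the tester's round steel plate, 80 mm in diameter, 4 mm high on a fixed green base (120 by 190 by 10 mm); this point is 14 mm above the table. Its y axis points to the gauge post, 14 mm square aluminium, centred 112 mm from the plate's centre, its top 138 mm above the table
- mark (a point): tip of the dark steel pointer (3 mm thick) that reaches from the gauge post towards the plate and ends 70 mm from the plate's centre axis, at mid thickness; its height is the reference mark, set 58 to 82 mm above the plate. It sits on a stiff slide on the post

How it is judged:
On the way:
1. the tall spring, standing upright and fully on the plate, is pressed until its top is level with the pointer (within 10 mm), for 0.4 s (horizontal distance between spring and plate below 0.018 m and z of spring in the frame of plate below 0.005 m and angle between spring's own z axis and vertical below 0.17 rad and z of spring_top in the frame of mark between -0.01 and 0.01 m), for 0.4 s.
At the end, for the whole second after the job is handed in: the tall spring stands upright (within 10 degrees) and at rest on the tester's plate, its foot within 18 mm of the plate's centre, let go and back to its full length (within 6 mm) (horizontal distance between spring and plate below 0.018 m and z of spring in the frame of plate between -0.005 and 0.005 m and angle between spring's own z axis and vertical below 0.17 rad and distance between spring_top and spring above 0.112 m and linear speed of spring below 0.02 m/s and contact force between spring and the arm below 0.1 N and contact force between spring and the fingers below 0.1 N); the robot touches nothing.
It fails at once if the spring on the plate is squashed more than 20 mm past the pointer (horizontal distance between spring and plate below 0.04 m and z of spring_top in the frame of mark below -0.02 m).
It fails at once if the pointer is shifted by more than 8 mm (distance of mark from where it was at the start of the episode above 0.008 m).
It also fails if it takes over 42 s, if anything falls off the work surface, if the arm or the gripper's body presses on something with over 40 N, if the wrist force passes 120 N, or if a joint passes its speed limit or range.

### The arm

A 7-joint arm with a two-finger parallel gripper is mounted at the origin on the work surface. World frame = base frame: x ahead of the robot, y to its left, z up, the work surface at z = 0. Lengths are in m, angles in rad, forces in N, time in s.
With the tool pointing down it reaches from about 0.35 to 0.9 m from the base axis. Payload 19.9 kg.
Tool frame: the origin (TCP) lies between the finger pads; the fingertips stand 19 mm ahead of it and the grasp point (between the pads) is the TCP; z points along the fingers, y is the line along which they close (so a half turn about z gives the same grasp; the last joint's range is limited). The gripper opens to 94 mm and grips with 3 to 60 N. Pads are 16 mm wide; open, the fingers measure 119 mm over their backs; the gripper's body (75 mm by 177 mm) begins 78 mm behind the grasp point.
Start: joints at [1.232, 0.417, -0.01, 1.614, 0.005, 1.111, -0.053], TCP at [0.183, -0.597, 0.224] pointing down, gripper open.
Joint ranges: [-2.81, 2.81], [-0.39, 2.02], [-1.27, 1.25], [0.06, 2.57], [-1.19, 4.33], [0.19, 2], [-2.82, 2.82]. Speed limits (rad/s): [1.89, 1.89, 2.39, 2.39, 3.01, 3.01, 3.01].

### API

Orientations are given as a 3x3 rotation matrix whose columns are the frame's x, y, z axes.
In Python, from rig import robot gives the robot as it stands. Calls block until the motion is done:
- robot.move_ptp(position, orientation): joint-space move of the TCP to a pose.
- robot.move_linear(position, velocity=0.15, frame=None, threshold=None): straight line of the TCP; frame=None keeps the orientation; velocity is the mean speed in m/s. With threshold (N) it stops when the force on the tool has changed by that much, and returns True; else False.
- robot.goto_joints(angles): joint-space move.
- robot.gripper_to(opening): finger opening in m; the grip force is fixed at half the most; returns when the fingers have stopped.
- robot.pause(seconds).
- robot.ik(position, orientation): joint angles nearest the present ones, or None.
- robot.get_state(): the state.
- robot.grab_frame(name): name is "scene" or "side" or "wrist"; returns the picture (420x560x3 uint8, red, green, blue); there is no depth.
- robot.camera_info(name): a dict with "fx", "fy", "cx", "cy" (pixels), "dist" ([k1, k2, p1, p2, k3] as OpenCV has them; the pictures are not rectified), "rvec" (rotation vector, rad) and "tvec" (3), from world to camera coordinates, as OpenCV has them. Camera axes: x right, y down, z forward; pixel columns grow to the right and rows downward; lengths in m; the calibration is good to about 2 mm. A picture is of the moment at which its call begins: read the wrist's pose just before it. camera_info takes no time and is no camera call; for the wrist camera it gives the pose at the moment of the call.
A pose or a line that the arm cannot do raises robot.PlanningError and nothing moves.
- robot.sign_off(): hands the job in; it is judged then, once.
The state is a dict: "time": time; "qpos": joint angles; "joint_vel": joint speeds; "effort": joint torques, N m; "ee_pos": TCP position; "tool_rot": TCP orientation; "force": force on the tool from outside, world axes, zero at the start; "moment": the same for the moment, N m; "opening": finger opening in m; "grasp_force": force on a finger pad.
Only numpy, scipy, OpenCV 4.12 (cv2) and the standard library are available. Lean on these libraries where they do the work, as an engineer would, in place of code of your own. Each camera call takes 0.05 s, during which the arm holds its last target. There are 200 camera calls.

## Working session

There is one attempt and no reset: what is moved stays moved. The work goes in short steps, each a Python script; the robot and the scene stay as the last script left them, time stands still between calls to the robot, and variables do not carry over. Pictures are saved under pics/ and viewed, at most 10 in all, crops included, and the job is handed in when it is done.

```bash
mkdir -p pics; python3 - <<'E'
from rig import robot
import cv2
for n in ("scene","side"):
    cv2.imwrite(f"pics/{n}0.png",robot.grab_frame(n)[:,:,::-1])
    c=robot.camera_info(n); print(n,c)
s=robot.get_state();print(s["time"],s["ee_pos"],s["tool_rot"],s["force"],s["opening"])
E
```

```text
scene {'fx': 440.79722668781983, 'fy': 440.79722668781983, 'cx': 277.13601059752585, 'cy': 206.4467204841952, 'dist': array([-0.14476502,  0.        ,  0.        ,  0.        ,  0.        ]), 'rvec': array([ 1.24396878,  2.54451119, -0.69767141]), 'tvec': array([ 0.25375919, -0.35419011,  1.01210339])}
side {'fx': 495.6689350647935, 'fy': 495.6689350647935, 'cx': 278.116111185848, 'cy': 213.83845999263806, 'dist': array([0.00716119, 0.        , 0.        , 0.        , 0.        ]), 'rvec': array([ 0.46327726, -2.80249779,  1.04878431]), 'tvec': array([0.5087551 , 0.13783977, 0.99244692])}
0.1 [ 0.1833018  -0.59718568  0.22389172] [[ 9.55965898e-01  2.93477500e-01 -3.98509643e-04]
 [ 2.93477761e-01 -9.55965329e-01  1.04574339e-03]
 [-7.40592468e-05 -1.11664873e-03 -9.99999374e-01]] [0.25168114 0.02218752 0.86303854] 0.09405098435305691
```

View pics/scene0.png

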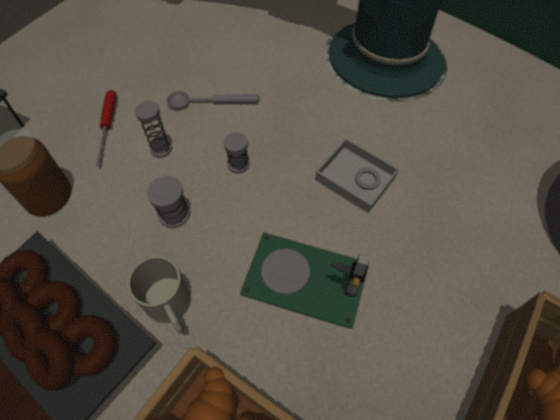

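View pics/side0.png

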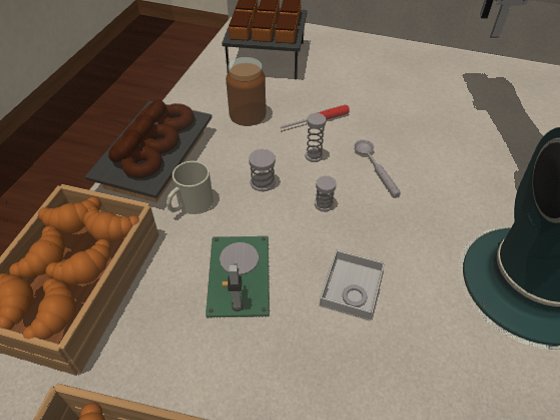

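The scene view shows the tall spring with its cap at about (148,107) and foot at (161,150), the plate at (285,271) and the post at (355,275). In the side view the cap is at (317,119) and the plate at (240,258). I'll enlarge both areas.

```bash
cat > h.py <<'E'
from rig import robot
import numpy as np, cv2
from scipy.optimize import least_squares
def cam(n):
    c=robot.camera_info(n); K=np.array([[c["fx"],0,c["cx"]],[0,c["fy"],c["cy"]],[0,0,1]])
    return K,c["dist"],c["rvec"],c["tvec"]
def proj(P,c): return cv2.projectPoints(np.atleast_2d(np.array(P,float)),c[2],c[3],c[0],c[1])[0][:,0]
def onz(uv,z,c):
    d=cv2.undistortPoints(np.array([[uv]],float),c[0],c[1])[0,0]; R=cv2.Rodrigues(c[2])[0]
    o=-R.T@c[3]; r=R.T@np.array([d[0],d[1],1]); return o+r*(z-o[2])/r[2]
def tri(obs):
    "obs: list of (uv, cam)"
    f=lambda p: np.concatenate([proj(p,c)[0]-uv for uv,c in obs])
    s=least_squares(f,[0.5,0,0.05]); return s.x,np.abs(s.fun).max()
E
python3 - <<'E'
from h import *
def crop(f,x,y,w,h,k=5): return cv2.resize(cv2.convertScaleAbs(cv2.imread(f)[y:y+h,x:x+w],alpha=1.5),None,fx=k,fy=k,interpolation=cv2.INTER_CUBIC)
S="pics/scene0.png";D="pics/side0.png"
cv2.imwrite("pics/z1.png",np.vstack([np.hstack([crop(S,130,95,60,70,4),crop(S,235,230,140,70,4)]),np.hstack([crop(D,290,105,60,70,4),crop(D,200,230,140,70,4)])]))
S,D=cam("scene"),cam("side")
for n,a,b,z in(("cap",(148,107),(317,119),.118),("plate",(285,271),(240,258),.014),("foot",(161,150),(316,156),0)):
    print(n,tri([(a,S),(b,D)]),onz(a,z,S),onz(b,z,D))
E
```

```text
cap (array([ 0.51448612, -0.21107027,  0.12246024]), np.float64(0.14629669025056558)) [ 0.51212589 -0.21540993  0.118     ] [ 0.51581019 -0.21605467  0.118     ]
plate (array([0.57350522, 0.14210034, 0.01173395]), np.float64(0.9523550368703013)) [0.57526633 0.14410565 0.014     ] [0.57180728 0.14101027 0.014     ]
foot (array([ 0.51449007, -0.22058307, -0.00543872]), np.float64(1.4976740969476339)) [ 5.18437669e-01 -2.13127151e-01 -1.11022302e-16] [ 0.51240437 -0.22082953  0.        ]
```

View pics/z1.png

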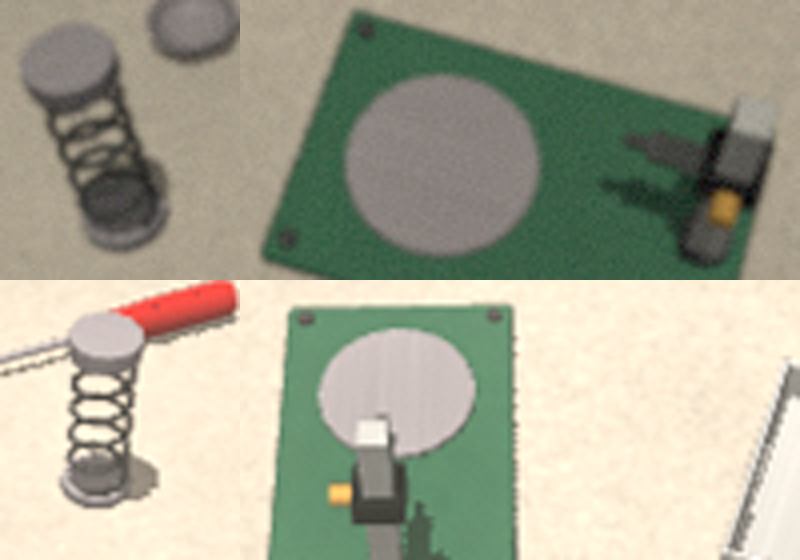

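The enlargements give the cap's top face at scene (147.2,109.6) and side (316.5,119). The plate centre is at scene (285.2,270.7) and side (239,258). The post top is at scene (363.5,259.2) and side (233,267.7), and the pointer tip at scene (330.8,264.8).

```bash
python3 - <<'E'
from h import *
S,D=cam("scene"),cam("side")
for n,a,b,z in(("cap",(147.2,109.6),(316.5,119),.118),("plate",(285.2,270.7),(239,258),.014),("post",(363.5,259.2),(233,267.7),.138)):
    x,e=tri([(a,S),(b,D)]);print(n,x,e,onz(a,z,S)[:2],onz(b,z,D)[:2])
    if n=="cap":cap=x
    if n=="plate":pl=x
    if n=="post":po=x
d=(po-pl)[:2];print("post dist",np.linalg.norm(d));d/=np.linalg.norm(d);print("dir",d)
t=pl[:2]+.07*d
zs=np.linspace(.06,.11,11)
for z in zs: print(round(z,3),proj([t[0],t[1],z],S)[0],onz((330.8,264.8),z,S)[:2]-t)
# above the spring
R=np.array([[1,0,0],[0,-1,0],[0,0,-1.]])
for r in (R,np.array([[0,1,0],[1,0,0],[0,0,-1.]]),np.array([[0,-1,0],[-1,0,0],[0,0,-1.]])):
    print(robot.ik([*cap[:2],.3],r),robot.ik([*pl[:2],.3],r))
c=robot.camera_info("wrist");Rw=cv2.Rodrigues(c["rvec"])[0];s=robot.get_state()
print("wrist cam in tool:",s["tool_rot"].T@(-Rw.T@c["tvec"]-s["ee_pos"]),"axis",s["tool_rot"].T@Rw.T[:,2],c["fx"])
E
```

```text
cap [ 0.51691069 -0.21275192  0.11838609] 0.6217202002643916 [ 0.51734958 -0.21185946] [ 0.5169046  -0.21568231]
plate [0.5741793  0.14330912 0.01431737] 0.5301396514054204 [0.57464058 0.14404224] [0.57374481 0.14166912]
post [0.53598475 0.24812421 0.13949606] 0.8862929469710252 [0.53614192 0.24902245] [0.53567947 0.24523732]
post dist 0.11155727897136218
dir [-0.34237612  0.93956298]
0.06 [328.54675254 271.70980693] [-0.01161562 -0.0038141 ]
0.065 [328.85813726 270.48040512] [-0.00957088 -0.0030054 ]
0.07 [329.17347171 269.2347333 ] [-0.00752613 -0.00219671]
0.075 [329.4928291  267.97247617] [-0.00548139 -0.00138801]
0.08 [329.81628442 266.69331049] [-0.00343664 -0.00057932]
0.085 [330.14391442 265.39690485] [-0.00139189  0.00022938]
0.09 [330.47579775 264.08291937] [0.00065285 0.00103807]
0.095 [330.81201492 262.75100549] [0.0026976  0.00184677]
0.1 [331.15264845 261.40080568] [0.00474234 0.00265546]
0.105 [331.49778286 260.03195316] [0.00678709 0.00346416]
0.11 [331.84750473 258.64407162] [0.00883184 0.00427285]
[ 0.55770706  0.24727893 -0.26705204  1.68005689  0.06874794  1.22344454
 -1.29581765] [ 0.39163982  0.43442882 -0.92754165  1.58406082  0.35672718  1.30315007
 -2.15757433]
[ 0.74973633  0.27051577 -0.50302819  1.67370653  0.13699418  1.23250038
  0.21647752] [ 0.42716487  0.45553096 -0.9863038   1.5830567   0.38906129  1.31425187
 -0.61232392]
[ 0.38542741  0.2372098  -0.05984783  1.68595053  0.01497354  1.21887757
 -2.81950273] [ 0.48163703  0.49581171 -1.08351449  1.58157788  0.44691819  1.33643008
  2.48380919]
wrist cam in tool: [ 0.07460493  0.0002354  -0.16148348] axis [-2.60074943e-01  5.56423297e-04  9.65588274e-01] 329.41693544228207
```

The tip's height comes out at about z = 0.087. I'll move above the spring and check it with the wrist camera.

```bash
cat >> h.py <<'E'
d=np.array([-0.34237612,0.93956298,0]); z=np.array([0,0,-1.])
R=np.column_stack([d,np.cross(z,d),z])
E
python3 - <<'E'
from h import *
robot.move_ptp([.517,-.2135,.25],R)
robot.pause(.2)
c=cam("wrist");im=robot.grab_frame("wrist");print(proj([.517,-.2135,.118],c))
cv2.imwrite("pics/w1.png",im[:,:,::-1]);np.savez("w1.npz",K=c[0],dist=c[1],r=c[2],t=c[3])
s=robot.get_state();print(s["time"],s["ee_pos"],s["force"])
E
```

```text
[[282.52330132 203.64994399]]
2.2 [ 0.51682953 -0.21396411  0.24990939] [-0.0417204  -0.40074966 -1.01901376]
```

View pics/w1.png

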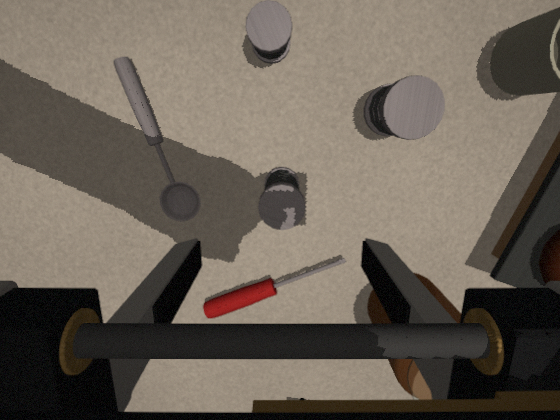

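The cap's centre is at (282,205) in the wrist view, which matches the prediction of (282.5,203.6). I'll grip, lift and carry it over.

```bash
python3 - <<'E'
from h import *
robot.move_linear([.517,-.2137,.110],.15)
robot.gripper_to(.03)
s=robot.get_state();print(s["time"],s["opening"],s["grasp_force"],s["ee_pos"])
robot.move_linear([.517,-.2137,.275],.2)
s=robot.get_state();print(s["opening"],s["grasp_force"],s["force"])
robot.move_ptp([.5742,.1430,.275],R)
robot.move_linear([.5742,.1430,.140],.15)
robot.pause(.2)
S,D=robot.grab_frame("scene"),robot.grab_frame("side")
cr=lambda im,x,y:cv2.resize(cv2.convertScaleAbs(im[y:y+130,x:x+130,::-1],alpha=1.3),None,fx=3,fy=3,interpolation=cv2.INTER_CUBIC)
cv2.imwrite("pics/p1.png",np.hstack([cr(S,240,195),cr(D,185,175)]))
s=robot.get_state();print(s["time"],s["opening"],s["ee_pos"],s["force"])
E
```

```text
4.1167 0.04321896318031554 30.000015199184418 [ 0.51701505 -0.21368356  0.11001078]
0.04305688804779904 29.999624490737915 [ 0.06291687 -0.45974834 -3.58606476]
7.8 0.04330518121305877 [0.57438558 0.14297604 0.14041419] [-0.40173966 -0.47876525 -1.20323121]
```

View pics/p1.png

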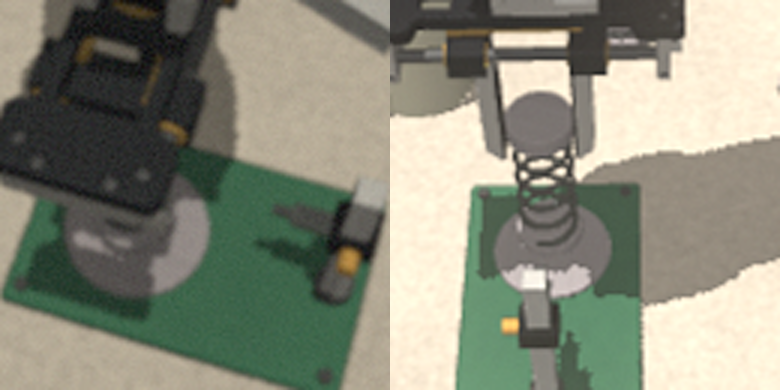

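The spring hangs upright over the plate and looks centred in both views. Next I'll lower it, release it, retreat and look.

```bash
python3 - <<'E'
from h import *
robot.move_linear([.5742,.1430,.129],.05)
h=robot.move_linear([.5742,.1430,.1225],.015,threshold=2.5)
s=robot.get_state();print(h,s["time"],s["ee_pos"],s["force"])
robot.gripper_to(.094)
robot.move_linear([.5742,.1430,.23],.15)
p=np.array([.5742,.1430,.23])-.10*d
robot.move_linear(p,.15); robot.pause(.2)   # camera above the plate, tip seen obliquely
c=cam("wrist");W=robot.grab_frame("wrist");np.savez("w2.npz",K=c[0],dist=c[1],r=c[2],t=c[3])
S=robot.grab_frame("scene")
cr=cv2.resize(cv2.convertScaleAbs(S[195:335,240:380,::-1],alpha=1.3),(420,420),interpolation=cv2.INTER_CUBIC)
cv2.imwrite("pics/w2raw.png",W[:,:,::-1]);cv2.imwrite("pics/s2raw.png",S[:,:,::-1])
cv2.imwrite("pics/w2.png",np.hstack([W[:,:380,::-1] if 0 else cv2.resize(W[:,:,::-1],(380,285)) if 0 else W[:,90:470,::-1],cr]))
print("tip guess",proj([*(np.array([.5742,.1433])+.07*d[:2]),.087],c)-[90,0],"cap",proj([.5742,.143,.132],c)-[90,0])
s=robot.get_state();print(s["time"],s["ee_pos"])
E
```

```text
True 8.575 [0.57418075 0.1429711  0.12300184] [1.54720954 0.52594807 2.2436931 ]
tip guess [[192.53853881   1.58283177]] cap [[192.37770558  86.52486877]]
11.4667 [0.60830887 0.04961679 0.23006009]
```

View pics/w2.png

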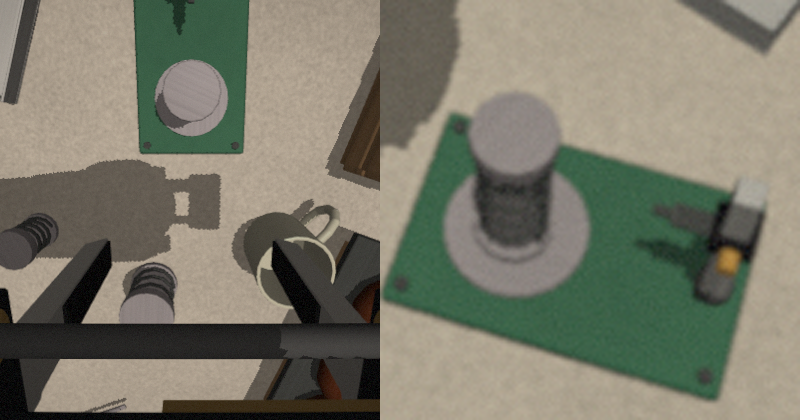

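The spring stands on the plate. Its cap is at about (192,91) in the wrist crop, with the plate circle around it at (192,98). In the scene crop the cap is at (515,135) and the pointer tip at (655,209). I'll close the fingers, hover over the cap and view the tip from above.

```bash
python3 - <<'E'
from h import *
S=cam("scene")
print("cap xy",onz((240+135/3-.3,195+135/3-.3),.132,S))
robot.gripper_to(.01)
robot.move_linear([.5742,.1430,.23],.15)
robot.move_linear([.5742,.1430,.175],.15); robot.pause(.2)
c=cam("wrist");W=robot.grab_frame("wrist");np.savez("w3.npz",K=c[0],dist=c[1],r=c[2],t=c[3])
print("tip guess",proj([*(np.array([.5742,.1433])+.07*d[:2]),.087],c))
s=robot.get_state();print(s["time"],s["ee_pos"],s["opening"],s["force"])
cv2.imwrite("pics/w3.png",W[:,:,::-1])
E
```

```text
cap xy [0.57636851 0.14315041 0.132     ]
tip guess [[281.6816638  126.29967987]]
14.375 [0.57459401 0.14307386 0.17582561] 0.009851344401172362 [-0.65113839  0.5973268   0.13762984]
```

View pics/w3.png

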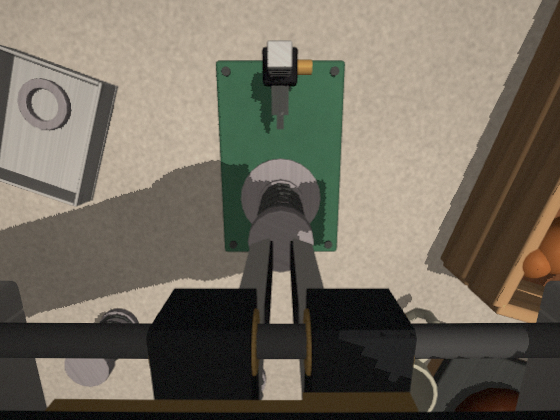

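The wrist view shows the fingers centred over the cap and the pointer tip at about (280.5,129.5). I'll triangulate the tip from the wrist and scene views and check the result against the plate centre.

```bash
python3 - <<'E'
from h import *
S,D=cam("scene"),cam("side");w=np.load("w3.npz");W=(w["K"],w["dist"],w["r"],w["t"])
tip=(330.9,264.7)
print("tip tri",tri([(tip,S),((280.5,129.5),W)]))
print("plate wrist",onz((281,197.5),.014,W),"scene",onz((285.2,270.7),.014,S))
print("post wrist",onz((279.5,54),.138,W),"scene",onz((363.5,259.2),.138,S))
for z in(.08,.085,.09,.095): print(z,onz((280.5,129.5),z,W)[:2],onz(tip,z,S)[:2])
E
```

```text
tip tri (array([0.55001317, 0.20716357, 0.08650571]), np.float64(1.633791427904555))
plate wrist [0.57411033 0.14202756 0.014     ] scene [0.57464058 0.14404224 0.014     ]
post wrist [0.53519531 0.246447   0.138     ] scene [0.53614192 0.24902245 0.138     ]
0.08 [0.55026048 0.20641354] [0.54655017 0.20852613]
0.085 [0.55021777 0.20655122] [0.54859675 0.2093346 ]
0.09 [0.55017506 0.2066889 ] [0.55064334 0.21014308]
0.095 [0.55013236 0.20682657] [0.55268992 0.21095156]
```

The estimates put the mark at z ≈ 0.089 ± 0.003. I'll find contact with the cap first, press to that height, and then hold and compare in the scene view.

```bash
python3 - <<'E'
from h import *
h=robot.move_linear([.5744,.1430,.138],.05,threshold=2.5)
s=robot.get_state();print("contact",h,s["time"],s["ee_pos"],s["force"])
if not h or abs(s["ee_pos"][2]-.150)>.006: raise SystemExit
robot.move_linear([.5744,.1430,.1085],.04)
robot.pause(1.1)
s=robot.get_state();print(s["time"],s["ee_pos"],s["force"])
I=robot.grab_frame("scene");J=robot.grab_frame("side")
cr=lambda im,x,y:cv2.resize(cv2.convertScaleAbs(im[y:y+130,x:x+130,::-1],alpha=1.4),None,fx=3,fy=3,interpolation=cv2.INTER_CUBIC)
cv2.imwrite("pics/press.png",np.hstack([cr(I,240,200),cr(J,185,175)]))
E
```

```text
contact True 14.9417 [0.57390456 0.14282607 0.14609961] [0.58714611 0.76658033 3.66102145]
17.1583 [0.57454578 0.14308769 0.10894614] [-3.46977887 -0.87697765 12.81633112]
```

View pics/press.png

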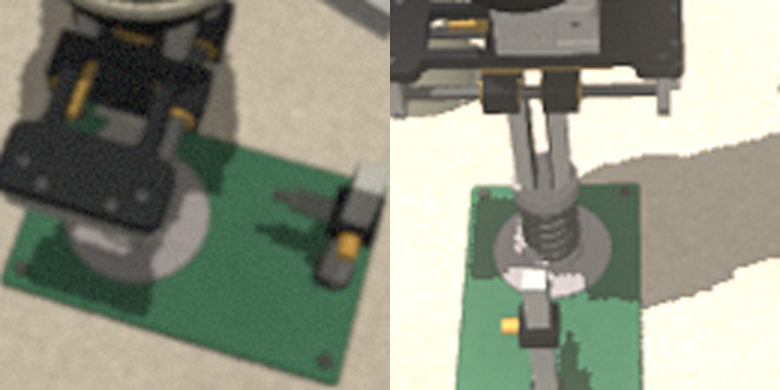

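The spring stands upright and compressed, with both fingertips on the cap. The 12.8 N reading fits a compression of about 40 mm, so the top is level with the pointer to within a few mm. I'll go 2 mm lower to centre on the estimate, hold for 1.2 s, then release and back off.

```bash
python3 - <<'E'
from h import *
robot.move_linear([.5744,.1430,.1062],.02)
robot.pause(1.2)
s=robot.get_state();print(s["time"],s["ee_pos"],s["force"])
robot.move_linear([.5744,.1430,.160],.05)
robot.move_linear([.5744,.1430,.25],.15)
robot.move_linear(np.array([.5744,.1430,.25])-.15*d,.2)
robot.pause(.5)
I=robot.grab_frame("scene");J=robot.grab_frame("side")
cr=lambda im,x,y:cv2.resize(cv2.convertScaleAbs(im[y:y+130,x:x+130,::-1],alpha=1.4),None,fx=3,fy=3,interpolation=cv2.INTER_CUBIC)
cv2.imwrite("pics/end.png",np.hstack([cr(I,240,200),cr(J,185,175)]))
s=robot.get_state();print(s["time"],s["ee_pos"],s["force"])
E
```

```text
18.725 [0.57455824 0.14306246 0.10667598] [-2.98449402 -0.9522023  12.99311954]
22.2 [0.62574012 0.00207968 0.25000581] [ 0.22917607 -0.02875207 -0.47196568]
```

View pics/end.png

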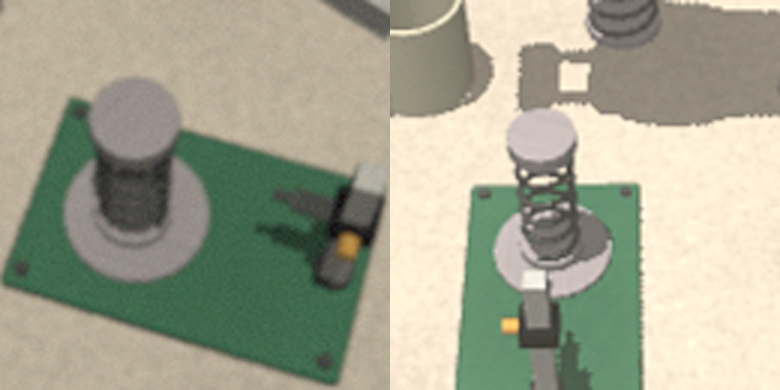

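The spring is back at full length, with its cap at (135,118) in the scene crop. It stands upright near the plate's centre at (137,212), and the pointer hasn't moved. I'll hand the job in.

```bash
python3 -c "
from rig import robot
print(robot.sign_off())"
```

```text
the job is handed in; nothing more can be done
None
```

I stood the tall spring on the tester plate, pressed its cap to my estimate of the pointer's height (z ≈ 0.089 m, ±3 mm) and held it there for over a second. I then let it back up to full length, left it standing with the pointer unmoved, and handed the job in; no verdict came back.

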